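Load the tumble polisher and drop its latch bar

TASK

Take the closed barrel from its wooden stand and set it down (do not drop it) on the two rollers of the tumble polisher, lying along them between the end plates. Then swing the retaining bar over the barrel, lift it by its ball knob over the near lip of the keeper, and let it down into the notch so that it lies fully home; let go of it and leave the other things on the bench where they are.

Things in the scene. Friction and masses are not known exactly. Their poses are not given: they have to be found in the camera images.
- tumbler: Tumble polisher, fixed: grey base 170 x 250 x 30 mm (x -85 to 85, y -115 to 135 in its own frame), origin on the bench below. Its -x side faces the robot, give or take some yaw. The bar's pivot post (22 dia) stands at its y +110, the rollers in the middle, the keeper at its y -85.
- seat (a point): Where the barrel's centre lies when on the rollers; 0, 20, 90 mm in the polisher's frame, axes parallel to it. The two rubber rollers (20 dia, they do not spin) run along y, axes 22 mm to either side in x and 32 below. Steel end plates (6 thick, 68 wide in x) stand with inner faces 49 mm from this point in y, tops 15 mm below it.
- pivot (a point): Centre of the bar's pivot on the post: 0, 110, 138 mm in the polisher's frame, axes parallel to it. The vertical swing axis and the level lift axis (across the bar) cross here.
- notch (a point): Floor centre of the keeper's notch: 0, -85, 133 mm in the polisher's frame, axes parallel to it. The keeper is a steel plate 46 wide (x), 8 thick (y). The notch is 22 wide between a near lip on the -x side (12 wide, top 20 above the floor) and a taller stop on the +x side (12 wide, top 45 above the floor).
- lamp (a point): Centre of the underside of a slim white LED lamp bar (24 x 86 in y, 14 high), fixed; 22, -125, 304 mm in the polisher's frame, on a 12 mm post at 70, -100. It hangs above where the knob ends up, so the hand must come in below it tilted some 25 to 50 degrees: fingers pointing down and to the polisher's +x, hand leaning back to its -x.
- ball (a point): Centre of the black ball knob, 26 mm dia, on an 8 mm stem on the bar: 245 mm along the bar from the pivot, 35 mm above the bar's centre line (30 above its top), 50 mm beyond the keeper when latched. Grip it here.
- bar_swing (a joint): Swing of the bar about the vertical through the pivot, rad. 0: it points along the polisher's -y, over barrel and notch (in the notch -0.03 to 0.03); positive: swung to its -x. At swing a the bar points along (-sin a, -cos a) in the polisher's frame. Light friction holds it. Steel bar 12 wide, 10 high, reaching 265 mm from the pivot; level, it clears the loaded barrel by 14 mm.
- bar_lift (a joint): Tilt of the bar about the pivot's level axis, rad, positive with the knob end up. It falls freely (bar 0.16 kg) to a stop at about -0.065 when swung out; about 0 when it rests on the notch floor. It must be above about 0.11 to pass over the keeper's near lip (0.15 to 0.20 is comfortable).
- stand: Wooden parking stand for the barrel, fixed: base 90 x 100 x 10 mm, two wooden rods (16 dia) along its y at x = -20 and +20, axes 30 high, held by end pieces 56 wide, 33 high. Origin on the bench under its centre.
- barrel: Closed dark rubber tumbling barrel with grey bands, a cylinder 58 mm dia, 80 long, about 0.4 kg; origin at its centre, own y along its axis (it may be turned about that axis). It starts lying in the stand, axis along the stand's y, centre 61 mm above the bench. Either end may point either way on the rollers.
- jar: Bystander: small glass jar of shot, 56 dia x 85 tall, standing (mm); leave it alone.
- file: Bystander: file with a wooden handle, about 190 long, lying (mm); leave it alone.
- saw_frame: Bystander: piercing saw frame, U-shaped, about 245 x 80, lying flat (mm); leave it alone.
- mallet: Bystander: wooden mallet, about 250 long, lying (mm); leave it alone.
- mug: Bystander: mug 76 dia x 90 tall (mm); leave it alone.
- mandrel: Bystander: upright tapered steel ring mandrel on a 60 mm round foot, 190 tall (mm); leave it alone.
- bench_block: Bystander: square steel bench block 70 x 70 x 22 (mm); leave it alone.
Mind the look-alikes: they are no part of the job. What is shaped like the barrel but turquoise is not meant.

How it is judged:
By the outcome, as a careful person would: the job done as asked, in the order asked, and still so for the second after the job is handed in, with the robot touching nothing.
It also fails if it takes over 66 s, if anything falls off the work surface, if the arm or the gripper's body presses on something with over 40 N, if the wrist force passes 120 N, or if a joint passes its speed limit or range.

ROBOT

A 6-joint arm with a two-finger parallel gripper is mounted at the origin on the work surface. World frame = base frame: x ahead of the robot, y to its left, z up, the work surface at z = 0. Lengths are in m, angles in rad, forces in N, time in s.
With the tool pointing down it reaches from about 0.3 to 0.775 m from the base axis. Payload 14.6 kg.
Tool frame: the origin (TCP) lies between the finger pads; the fingertips stand 22 mm ahead of it and the grasp point (between the pads) lies 3 mm ahead of it (ctrl.finger_overhang is the distance from the TCP to the fingertips, in m); z points along the fingers, y is the line along which they close (so a half turn about z gives the same grasp; the last joint's range is limited). The gripper opens to 94 mm and grips with 3 to 60 N. Pads are 16 mm wide; open, the fingers measure 119 mm over their backs; the gripper's body (75 mm by 177 mm) begins 78 mm behind the grasp point.
Start: joints at [1.204, 0.3, 1.521, -0, 1.321, -0.067], TCP at [0.162, 0.525, 0.227] pointing down, gripper open.
Joint ranges: [-3.03, 3.03], [-0.79, 2.21], [0.23, 2.52], [-1.04, 4.18], [0, 3.07], [-2.55, 2.55]. Speed limits (rad/s): [2.22, 2.22, 2.57, 3.14, 3.14, 3.14].

INTERFACE

Orientations are given as [roll, pitch, yaw] about the fixed x, y, z axes, in that order (R = Rz(yaw) Ry(pitch) Rx(roll)).
In Python, from rig import status, optics, ctrl gives the robot as it stands. The module is installed in compiled form; this text tells all that it offers.
- The arm moves only by the tool carry_out, never from a script. Its argument "steps" is a list of rows, each a list of 4 numbers: the shift along the world's x, y, z in m, then the turn about the world's z in rad. A call has 1 to 5 rows; each row is the pose to reach, as a shift and turn from the pose commanded when the call began; what a row does not reach only later rows make up. A row lasts 1/10 s, in which the tool goes at most 50 mm and 8.59 degrees, less where a joint would pass 70% of its speed; a pose out of reach is approached as far as the arm can. A call with a gripper value outside its range is refused whole. "jaw" is the gripper command: -1 is shut, 1 is fully open, values between are in proportion, set as the call begins (left out, the last holds). The fingers move at their own pace and stop on an object; "newtons" is the grip in N (left out, the last holds). Time passes only in rows, so rows that repeat a pose let the fingers close. It gives the time, the measured TCP pose, the force, the opening and the grip force at its end, in the units of the state.
- status.sense(): the state, without advancing time (a new reading comes with each control period).
- optics.grab_frame(name): name is "scene" or "top" or "wrist"; returns a dict with "frame" (480x640x3 uint8, blue, green, red), "z_map" (480x640 float32, m along the optical axis (not along the pixel's ray), 0 where there is no reading), "camera_matrix" (3x3 intrinsics, pixels), "k1" (the pictures are not rectified: a ray, as slopes to the right and down, at radius r is drawn at 1 + k1 r^2 times it, then the intrinsics apply), "R" (3x3) and "t" (3): a world point X has camera coordinates R X + t. Camera axes: x right, y down, z forward; pixel columns grow to the right and rows downward; lengths in m; the calibration is good to about 2 mm. A picture is of the moment at which its call begins.
- ctrl.finish_job(): hands the job in; it is judged then, once.
The state is a dict: "time": time; "joint_positions": joint angles; "qvel": joint speeds; "tau": joint torques, N m; "tcp_pos": TCP position; "tool_rot": TCP orientation; "ft_force": force on the tool from outside, world axes, zero at the start; "wrist_torque": the same for the moment, N m; "opening": opening from 0.0 (shut) to 1.0 (fully open); "finger_force": force on a finger pad.
Only numpy, scipy, OpenCV 4.12 (cv2) and the standard library are available. Lean on these libraries where they do the work, as an engineer would, in place of code of your own. Each camera call takes 0.05 s, during which the arm holds its last target. There are 200 camera calls.

## Working session

There is one attempt and no reset: what is moved stays moved. The work goes in short steps, Python scripts to look and compute and a tool call to move; the robot and the scene stay as the last step left them, time stands still between calls to the robot, and variables do not carry over. Pictures are saved under pics/ and viewed, at most 13 in all, crops included, and the job is handed in when it is done.

Besides the shell and the picture viewer there is one more tool, called after "Request:" as a command line: name --pt "numbers of a row" for each row, then --argument value for the rest. carry_out: Moves the arm, as the interface text tells. Its arguments: {"type":"object","properties":{"steps":{"type":"array","items":{"type":"array","items":{"type":"number"}}},"jaw":{"type":"number"},"newtons":{"type":"number"}},"required":["steps"]}

```bash
mkdir -p pics
cat > h.py <<'E'
import numpy as np, cv2, pickle
from rig import status, optics, ctrl
def grab(n,save=None):
    f=optics.grab_frame(n)
    if save: cv2.imwrite(f'pics/{save}.png',f['frame']); pickle.dump(f,open(f'pics/{save}.pkl','wb'))
    return f
def load(s): return pickle.load(open(f'pics/{s}.pkl','rb'))
def ray(f,uv):
    K=f['camera_matrix']; k=f['k1']; uv=np.atleast_2d(np.asarray(uv,float))
    d=cv2.undistortPoints(uv[:,None,:],K,np.array([k,0,0,0.]))[:,0]
    d=np.c_[d,np.ones(len(d))]
    return -f['R'].T@f['t'], d@f['R']      # origin, dirs (per unit depth)
def plane(f,uv,z):
    o,d=ray(f,uv); return o+d*((z-o[2])/d[:,2])[:,None]
def cloud(f):
    v,u=np.mgrid[:480,:640]; o,d=ray(f,np.c_[u.ravel(),v.ravel()])
    P=o+d*f['z_map'].reshape(-1,1); return P.reshape(480,640,3)
def proj(f,X):
    X=np.atleast_2d(X); c=X@f['R'].T+f['t']; s=c[:,:2]/c[:,2:]; s=s*(1+f['k1']*(s**2).sum(1))[:,None]
    return s@f['camera_matrix'][:2,:2].T+f['camera_matrix'][:2,2]
E
python3 - <<'E'
from h import *
for n in('scene','top','wrist'):
    f=grab(n,n+'0'); print(n,(-f['R'].T@f['t']).round(3),f['R'][2].round(2),f['k1'],f['camera_matrix'][0,0])
print(status.sense())
E
```

```text
scene [ 1.502 -0.629  1.02 ] [-0.68  0.46 -0.57] 0.06013795782977528 622.2905465675937
top [0.281 0.025 1.573] [ 0.17  0.01 -0.99] -0.08182235942131852 508.7718793907467
wrist [0.087 0.549 0.384] [ 0.26 -0.08 -0.96] -0.08285870828934372 391.25679716132726
{'time': 0.15, 'joint_positions': array([ 1.20437855e+00,  3.00355228e-01,  1.52140291e+00, -2.22068617e-05,
        1.32069271e+00, -6.65883302e-02]), 'qvel': array([-0.00203383, -0.00198108, -0.00094709, -0.00079163, -0.00037562,
        0.00075308]), 'tau': array([ 1.66269052e-03, -5.31964552e+01, -3.52815592e+01,  7.08032912e-02,
        2.36748095e-02, -1.09255816e-04]), 'tcp_pos': array([0.16238871, 0.52530698, 0.22702526]), 'tool_rot': array([-3.14073493e+00, -3.56396247e-05,  2.84176869e+00]), 'ft_force': array([-0.70269385, -0.2948795 ,  0.28246078]), 'wrist_torque': array([ 0.03030828,  0.02757841, -0.04394746]), 'finger_force': 0.0, 'opening': 0.9974697678155214}
```

View pics/top0.png

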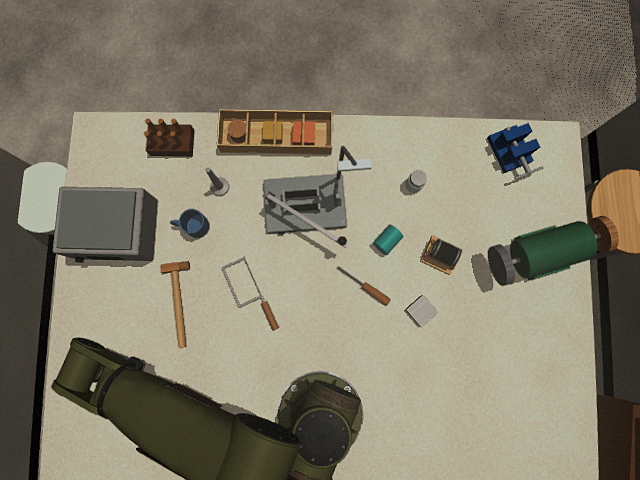

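View pics/scene0.png

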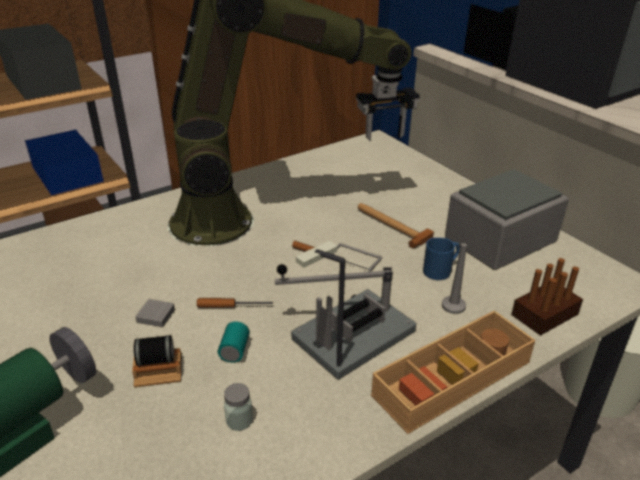

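Top view: black barrel with grey bands in the wooden stand at (441,253). The turquoise cylinder lying free at (388,239) is the look-alike. Polisher base at (305,203), pivot at (270,198), ball knob at (342,240), lamp at (353,165). The scene view agrees: barrel (153,350), turquoise (234,341), knob (282,269).

Run:
```python
from h import *
f=load('top0'); P=cloud(f); g=load('scene0'); Q=cloud(g)
cv2.imwrite('pics/crop1.png',cv2.resize(f['frame'][140:310,240:500],None,fx=3,fy=3,interpolation=cv2.INTER_CUBIC))
def box(P,lo,hi): return np.all((P>lo)&(P<hi),-1)
# base top z~.03 in tumbler region
for nm,C in(('top',P),('scene',Q)):
    m=box(C,[.4,-.15,.022],[.8,.3,.038])
    n,l,s,c=cv2.connectedComponentsWithStats(cv2.morphologyEx(m.astype(np.uint8),cv2.MORPH_CLOSE,np.ones((5,5))))
    i=1+s[1:,4].argmax(); p=C[(l==i)&m]; r=cv2.minAreaRect((p[:,:2]*1000).astype(np.float32)); print(nm,'base',len(p),p[:,2].mean().round(4),r)
    # knob: dark, z .1-.2
    br=(f if nm=='top' else g)['frame'].max(-1)
    m=(br<60)&box(C,[.3,-.2,.1],[.8,.3,.24]); print(' knob',m.sum(),np.median(C[m],0),C[m].max(0),C[m].min(0))
    m=box(C,[.35,-.45,.045],[.65,-.2,.14]); p=C[m]; print(' barrel',len(p),p.max(0),p.min(0))
    r=cv2.minAreaRect((p[:,:2]*1000).astype(np.float32)); print(r, np.percentile(p[:,2],98))
    m=box(C,[.35,-.45,.006],[.65,-.2,.14]); p=C[m]; r=cv2.minAreaRect((p[:,:2]*1000).astype(np.float32)); print(' stand',r)
    m=box(C,[.4,-.2,.27],[.9,.2,.36]); p=C[m]; print(' lamp',p[:,2].max(),cv2.minAreaRect((p[:,:2]*1000).astype(np.float32)))
```

```text
top base 3234 0.0304 ((642.9013671875, 62.78273010253906), (177.07186889648438, 250.8868865966797), 6.0588059425354)
 knob 116 [ 0.51476184 -0.03943667  0.16005685] [0.7232359  0.17263667 0.23702035] [ 0.49519456 -0.06036389  0.10046205]
 barrel 699 [ 0.57506383 -0.20018244  0.09845251] [ 0.45037087 -0.40911748  0.04501415]
((511.88800048828125, -298.4076232910156), (221.31185913085938, 69.62467956542969), 73.90496826171875) 0.0950421240774432
 stand ((499.4085998535156, -324.93994140625), (298.6956787109375, 248.99681091308594), 0.40134304761886597)
 lamp 0.3269207500902094 ((698.7313232421875, -68.0701904296875), (66.09070587158203, 85.90863037109375), 2.750023365020752)
scene base 3216 0.0313 ((643.86865234375, 61.15612030029297), (174.5610809326172, 256.68408203125), 4.756871700286865)
 knob 513 [ 0.67528387 -0.04212851  0.14712287] [0.73013501 0.17132195 0.23929122] [ 0.5014086  -0.06232435  0.10013969]
 barrel 1367 [ 0.5747491  -0.20001832  0.09682631] [ 0.45799034 -0.41353942  0.04504883]
((506.61865234375, -299.71173095703125), (224.86691284179688, 78.04512023925781), 73.76605987548828) 0.09377263029338623
 stand ((499.4593811035156, -325.0006103515625), (298.4482116699219, 249.95249938964844), 0.007607225328683853)
 lamp 0.32743491049822593 ((697.2333374023438, -70.31962585449219), (68.97938537597656, 89.6229476928711), 3.2509920597076416)
```

View pics/crop1.png

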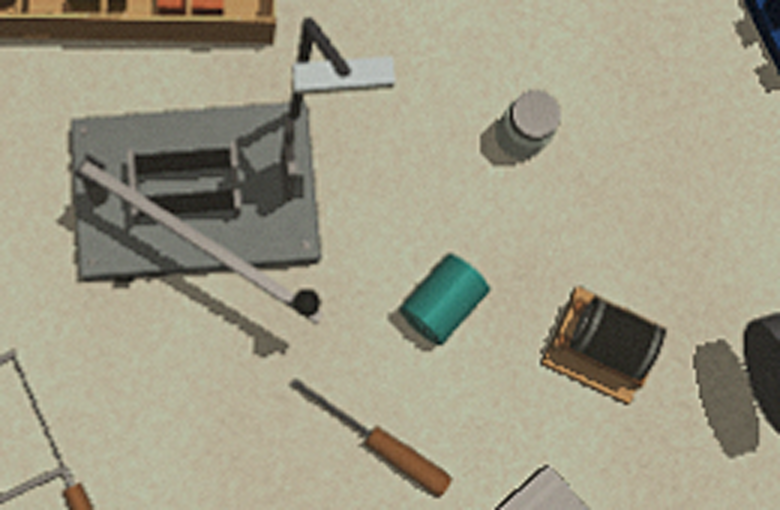

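Crop confirms it: the black, grey-banded barrel in the wooden stand is at crop (620,338), and the turquoise one at (447,298) is not meant. The moves have no tilt term, so I'll try once in free space whether going past the reach tilts the tool and whether the tilt stays.

Request:
carry_out --pt "0.015 0.045 0" --pt "0.03 0.09 0" --pt "0.045 0.135 0" --pt "0.06 0.18 0" --pt "0.075 0.225 0" --jaw 1

```text
$.steps[0]: bad value
```

Request:
carry_out --pt "0.015 0.045 0 0" --pt "0.03 0.09 0 0" --pt "0.045 0.135 0 0" --pt "0.06 0.18 0 0" --pt "0.075 0.225 0 0" --jaw 1

```text
time: 0.65
tcp_pos: [0.232, 0.7338, 0.2273]
tool_rot: [-3.141, -0.0, 2.842]
ft_force: [0.3, -0.2, -0.0]
opening: 1.002
finger_force: 0.0
```

Run:
```python
from h import *
s=status.sense(); print(s['time'],s['tcp_pos'].round(3),s['tool_rot'].round(3),s['joint_positions'].round(3))
```

```text
0.65 [0.232 0.734 0.227] [-3.141 -0.     2.842] [ 1.217  0.855  0.677 -0.     1.611 -0.054]
```

Request:
carry_out --pt "0.015 0.045 0 0" --pt "0.03 0.09 0 0" --pt "0.03 0.09 0 0"

```text
time: 0.95
tcp_pos: [0.2521, 0.7928, 0.2165]
tool_rot: [3.125, -0.0, 2.842]
ft_force: [-5.2, -15.3, 23.9]
opening: 1.004
finger_force: 0.0
```

Request:
carry_out --pt "-0.015 -0.045 0 0" --pt "-0.03 -0.09 0 0" --pt "-0.03 -0.09 0 0"

```text
time: 1.25
tcp_pos: [0.229, 0.7229, 0.2189]
tool_rot: [3.122, 0.0, 2.842]
ft_force: [1.8, 1.6, 1.3]
opening: 0.998
finger_force: 0.0
```

```bash
cat >> h.py <<'E'
def box(P,lo,hi): return np.all((P>lo)&(P<hi),-1)
def barrel(f,lo=(.4,-.43,.066),hi=(.6,-.25,.14)):
    P=cloud(f); p=P[box(P,list(lo),list(hi))]
    r=cv2.minAreaRect((p[:,:2]*1000).astype(np.float32)); return len(p),r,np.percentile(p[:,2],97),p
E
python3 - <<'E'
from h import *
for n in('top0','scene0'):
    f=load(n); a,r,z,p=barrel(f); print(n,a,r,z)
    P=cloud(f); q=P[box(P,[.4,-.43,.008],[.6,-.25,.045])]; print(' stand',cv2.minAreaRect((q[:,:2]*1000).astype(np.float32)))
    if n=='top0':
        # base outline by plane ray cast at z=.03: grey low-saturation mask
        m=(np.abs(P[...,2]-.030)<.006)&box(P,[.5,-.12,0],[.8,.22,.1]); 
        c=max(cv2.findContours(cv2.morphologyEx(m.astype(np.uint8),cv2.MORPH_OPEN,np.ones((3,3))),0,2)[0],key=cv2.contourArea)
        X=plane(f,c[:,0].astype(float),.03); print(cv2.minAreaRect((X[:,:2]*1000).astype(np.float32)))
    br=f['frame'].max(-1); m=(br<45)&box(P,[.48,-.08,.12],[.56,.0,.22]); v,u=np.nonzero(m); print('knob px',u.mean(),v.mean(),m.sum(),P[m].mean(0))
    print(ray(f,[[u.mean(),v.mean()]]))
E
```

```text
top0 493 ((492.1782531738281, -364.8365173339844), (78.43617248535156, 58.3084831237793), 65.92071533203125) 0.0950171119270512
 stand ((499.7116394042969, -339.0794677734375), (177.16209411621094, 188.58743286132812), 89.45956420898438)
((645.7589111328125, 57.398521423339844), (169.8841094970703, 236.6631622314453), 5.714055061340332)
knob px 341.5777777777778 240.57777777777778 45 [ 0.5046084  -0.04819981  0.16556909]
(array([0.28091963, 0.02465863, 1.57338366]), array([[ 0.15703955, -0.05114329, -0.98831765]]))
scene0 854 ((495.23870849609375, -370.0729064941406), (81.97066497802734, 54.499916076660156), 66.55146026611328) 0.09392132135179332
 stand ((501.9058837890625, -361.1334228515625), (158.8748779296875, 136.2618865966797), 61.81326675415039)
knob px 281.5263157894737 269.3157894736842 57 [ 0.51094162 -0.05434668  0.16438449]
(array([ 1.50156013, -0.62884472,  1.02046992]), array([[-0.69435423,  0.40268188, -0.60005437]]))
```

Request:
carry_out --pt "0.0 -0.03 0.04 0" --pt "0.01 -0.06 0.08 0" --pt "0.02 -0.1 0.11 0" --pt "0.03 -0.15 0.12 0" --pt "0.04 -0.2 0.13 0"

```text
time: 1.75
tcp_pos: [0.2682, 0.5276, 0.3501]
tool_rot: [3.119, 0.0, 2.842]
ft_force: [1.3, 0.7, 0.9]
opening: 0.996
finger_force: 0.0
```

Request:
carry_out --pt "0.012 -0.046 0 -0.14" --pt "0.024 -0.092 0 -0.28" --pt "0.036 -0.138 0 -0.42" --pt "0.048 -0.184 0 -0.56" --pt "0.06 -0.23 0 -0.7"

```text
time: 2.25
tcp_pos: [0.3281, 0.2976, 0.3495]
tool_rot: [3.12, 0.0, 2.136]
ft_force: [1.4, 0.8, -0.5]
opening: 0.999
finger_force: 0.0
```

Request:
carry_out --pt "0.005 -0.048 0 -0.14" --pt "0.01 -0.096 0 -0.28" --pt "0.015 -0.144 0 -0.42" --pt "0.02 -0.192 0 -0.56" --pt "0.025 -0.24 0 -0.7"

```text
time: 2.75
tcp_pos: [0.3527, 0.0577, 0.3497]
tool_rot: [3.119, 0.0, 1.436]
ft_force: [0.8, -0.8, -0.2]
opening: 1.0
finger_force: 0.0
```

Request:
carry_out --pt "0.015 -0.045 0 -0.14" --pt "0.03 -0.09 0 -0.29" --pt "0.045 -0.135 0 -0.29" --pt "0.06 -0.18 0 -0.29" --pt "0.075 -0.225 0 -0.29"

```text
time: 3.25
tcp_pos: [0.4283, -0.1677, 0.3496]
tool_rot: [3.12, 0.0, 1.151]
ft_force: [0.8, 1.2, 0.4]
opening: 0.999
finger_force: 0.0
```

Request:
carry_out --pt "0.015 -0.045 -0.01 0" --pt "0.03 -0.09 -0.03 0" --pt "0.045 -0.135 -0.06 0" --pt "0.062 -0.18 -0.09 0" --pt "0.062 -0.2 -0.12 0"

```text
time: 3.75
tcp_pos: [0.491, -0.3679, 0.2289]
tool_rot: [3.118, 0.001, 1.151]
ft_force: [0.4, -0.2, 0.1]
opening: 0.998
finger_force: 0.0
```

Run:
```python
from h import *
f=grab('wrist','w1'); s=status.sense(); print(s['tcp_pos'],s['tool_rot'],s['joint_positions'].round(2))
a,r,z,p=barrel(f); print(a,r,z)
b,r2,z2,_=barrel(f,(.4,-.46,.055),(.6,-.25,.14)); print(b,r2,z2)
```

```text
[ 0.4887537  -0.36973008  0.22037251] [ 3.12837220e+00 -1.53897751e-03  1.14934620e+00] [-0.71  0.44  1.35  0.01  1.34 -0.29]
6475 ((488.8782958984375, -366.4596252441406), (77.96000671386719, 56.86155319213867), 65.4898910522461) 0.09011896933377082
6627 ((488.70172119140625, -366.3742980957031), (78.17798614501953, 57.887874603271484), 65.19315338134766) 0.09010968912086773
```

View pics/w1.png

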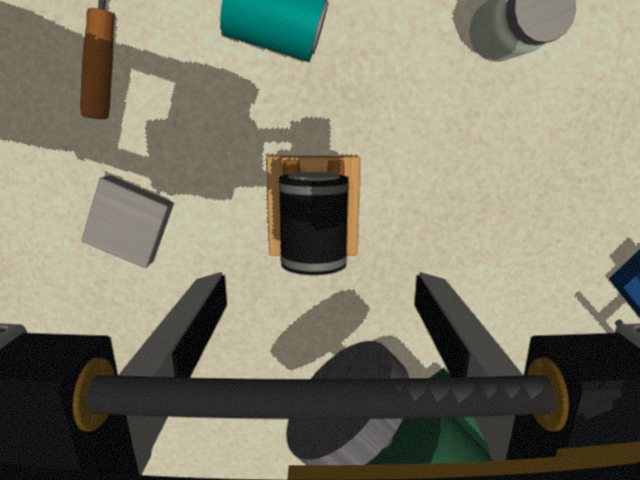

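Wrist view: the barrel at (313,222) lies square between the open fingers, centred at (0.489, -0.366) with its top at 0.090, and the stand is around it. I'll grip 10 mm toward the near end to keep the fingers clear of the bar when placing.

Request:
carry_out --pt "-0.002 -0.003 -0.03 0" --pt "-0.004 -0.006 -0.06 0" --pt "-0.004 -0.006 -0.09 0" --pt "-0.004 -0.006 -0.115 0" --pt "-0.004 -0.006 -0.115 0"

```text
time: 4.3
tcp_pos: [0.4849, -0.3705, 0.1111]
tool_rot: [3.126, -0.002, 1.152]
ft_force: [-0.2, 0.7, 0.6]
opening: 0.999
finger_force: 0.0
```

Run:
```python
from h import *
s=status.sense(); print(s['tcp_pos'],s['tool_rot'])
f=load('top0');P=cloud(f);p=P[box(P,[.3,-.8,.1],[.65,-.43,.4])];print(p.min(0),p.max(0))
```

```text
[ 0.48489051 -0.37045203  0.11108304] [ 3.12585850e+00 -1.64531329e-03  1.15171245e+00]
[ 0.39281003 -0.79391947  0.100154  ] [ 0.58716523 -0.48799584  0.16995922]
```

Request:
carry_out --pt "0 -0.005 -0.02 0" --pt "0 -0.005 -0.035 0" --pt "0 -0.005 -0.044 0" --pt "0 -0.005 -0.044 0"

```text
time: 4.7
tcp_pos: [0.4859, -0.3762, 0.0699]
tool_rot: [3.121, -0.0, 1.152]
ft_force: [0.1, -0.0, 0.6]
opening: 1.0
finger_force: 0.0
```

Request:
carry_out --pt "0 0 0 0" --pt "0 0 0 0" --pt "0 0 0 0" --pt "0 0 0 0" --pt "0 0 0 0" --jaw -1 --newtons 40

```text
time: 5.2
tcp_pos: [0.4851, -0.3762, 0.0707]
tool_rot: [3.123, -0.0, 1.152]
ft_force: [-27.1, 10.6, 15.0]
opening: 0.615
finger_force: 15.6
```

Request:
carry_out --pt "0 0 0 0" --pt "0 0 0 0" --pt "0 0 0.01 0" --pt "0 0 0.02 0" --pt "0 0 0.03 0"

```text
time: 5.7
tcp_pos: [0.4863, -0.3766, 0.1015]
tool_rot: [3.12, 0.0, 1.152]
ft_force: [0.7, 0.2, -3.6]
opening: 0.611
finger_force: 40.0
```

Request:
carry_out --pt "0 0 0.045 0" --pt "0 0.01 0.09 0" --pt "-0.005 0.03 0.13 0.1" --pt "-0.01 0.06 0.165 0.2" --pt "-0.015 0.095 0.195 0.3"

```text
time: 6.2
tcp_pos: [0.4708, -0.2809, 0.2982]
tool_rot: [3.118, 0.001, 1.455]
ft_force: [0.0, 0.7, -4.7]
opening: 0.607
finger_force: 40.0
```

Request:
carry_out --pt "0 0.045 0.0 0.1" --pt "0 0.09 0.0 0.21" --pt "0.0 0.135 0.0 0.21" --pt "0.0 0.18 0 0.21" --pt "0.0 0.225 0 0.21"

```text
time: 6.7
tcp_pos: [0.4707, -0.0548, 0.2965]
tool_rot: [3.119, 0.0, 1.662]
ft_force: [0.9, 0.3, -4.4]
opening: 0.61
finger_force: 40.0
```

Request:
carry_out --pt "0.01 0.04 0.0 0" --pt "0.02 0.08 0.0 0" --pt "0.03 0.115 0 0" --pt "0.03 0.115 0 0"

```text
time: 7.1
tcp_pos: [0.5015, 0.0618, 0.2961]
tool_rot: [3.119, -0.001, 1.666]
ft_force: [0.1, -0.5, -3.4]
opening: 0.615
finger_force: 40.0
```

Run:
```python
from h import *
f=grab('wrist','w2'); t=grab('top','t2'); s=status.sense(); print(s['tcp_pos'],s['tool_rot'],s['joint_positions'].round(2),s['ft_force'])
P=cloud(f)
print('base',(np.abs(P[...,2]-.03)<.006).sum())
for n in('w2',):
    cv2.imwrite('pics/w2t2.png',np.hstack([cv2.resize(f['frame'],(480,360)),cv2.resize(t['frame'][120:300,210:390],(300,300))[:,:,:] if 0 else cv2.resize(t['frame'][120:300,230:390],(320,360))]))
```

```text
[0.50107274 0.05891898 0.29599203] [3.11963505e+00 3.63960050e-04 1.66341695e+00] [ 0.04  0.14  1.56  0.    1.42 -0.05] [-0.77465854 -0.72634173 -3.84420099]
base 20442
```

View pics/w2t2.png

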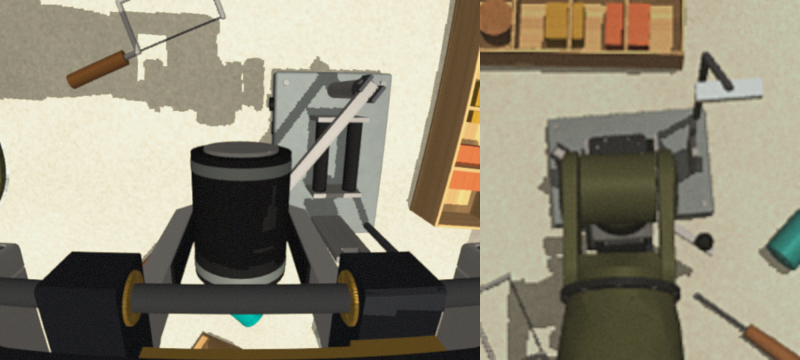

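Wrist half: both rollers at about (321,150) and (351,150), both end plates and the bar's pivot post in view; the barrel is held straight. Now measure the seat from them.

Run:
```python
from h import *
f=load('w2'); P=cloud(f)
m=box(P,[.55,-.03,.05],[.75,.2,.085])
v,u=np.nonzero(m); print(u.min(),u.max(),v.min(),v.max(),m.sum())
p=P[m]; br=f['frame'][m].max(1)
d=p[br<70]; print('rollers',len(d),d.min(0),d.max(0),cv2.minAreaRect((d[:,:2]*1000).astype(np.float32)),np.percentile(d[:,2],98))
l=p[(br>100)&(p[:,2]>.066)]; print('plates',len(l),np.percentile(l[:,2],[5,50,95]))
for s in(l[l[:,1]<.07],l[l[:,1]>.07]): print(len(s),cv2.minAreaRect((s[:,:2]*1000).astype(np.float32)),s.mean(0))
q=P[(np.abs(P[...,2]-.03)<.005)&box(P,[.5,-.12,0],[.8,.22,.1])]
print('base',cv2.minAreaRect((q[:,:2]*1000).astype(np.float32)),q.max(0),q.min(0))
# right edge (+x) fit & top edge
y=q[:,1]; ys=np.arange(-.02,.16,.01); e=np.array([[q[(abs(y-a)<.005),0].max(),a] for a in ys if (abs(y-a)<.005).sum()>20]); c=np.polyfit(e[:,1],e[:,0],1); print('edge+x x=',c,'yaw',np.degrees(np.arctan(-c[0])))
x=q[:,0]; xs=np.arange(.57,.71,.01); e=np.array([[a,q[(abs(x-a)<.005),1].max()] for a in xs]); c=np.polyfit(e[:,0],e[:,1],1); print('edge+y y=',c,'yaw',np.degrees(np.arctan(c[0])))
```

```text
412 492 107 308 4723
rollers 3173 [ 0.60092282 -0.02921292  0.05020718] [0.67577144 0.16910265 0.08481078] ((638.708984375, 69.71023559570312), (65.4885482788086, 200.5917205810547), 5.4201340675354) 0.0723807073445878
plates 702 [0.07078041 0.07452189 0.07593613]
379 ((643.17431640625, 20.616222381591797), (88.4073715209961, 71.193603515625), 83.55921173095703) [0.6457117  0.0185513  0.07449306]
323 ((621.1802368164062, 121.49857330322266), (80.91051483154297, 62.63661193847656), 44.76184844970703) [0.63470697 0.12299578 0.07394592]
base ((638.9190063476562, 61.190093994140625), (174.9071502685547, 249.8245086669922), 5.809248924255371) [0.73565956 0.19297648 0.03498109] [ 0.54324361 -0.05599149  0.02503923]
edge+x x= [-0.09460878  0.73147616] yaw 5.404596757390809
edge+y y= [0.09504387 0.12557781] yaw 5.429303367378053
```

Request:
carry_out --pt "0.035 0.0 0.0 0" --pt "0.07 0.001 0.0 0" --pt "0.105 0.002 0 0" --pt "0.138 0.002 0 0.003" --pt "0.138 0.002 -0.03 0.003"

```text
time: 7.7
tcp_pos: [0.643, 0.0588, 0.2687]
tool_rot: [3.112, 0.001, 1.663]
ft_force: [0.2, -0.2, -5.7]
opening: 0.611
finger_force: 40.0
```

Request:
carry_out --pt "0 0 -0.035 0" --pt "0 0 -0.07 0" --pt "0 0 -0.1 0" --pt "0 0 -0.125 0" --pt "0 0 -0.125 0"

```text
time: 8.2
tcp_pos: [0.6376, 0.059, 0.1373]
tool_rot: [3.126, -0.0, 1.663]
ft_force: [-0.7, -0.2, -5.4]
opening: 0.611
finger_force: 40.0
```

Run:
```python
from h import *
s=status.sense(); print(s['tcp_pos'],s['tool_rot'],s['ft_force'])
f=grab('wrist','w3'); t=grab('scene','s3')
cv2.imwrite('pics/w3s3.png',np.hstack([cv2.resize(f['frame'],(480,360)),cv2.resize(t['frame'][190:380,260:430],(320,360))]))
```

```text
[0.63762754 0.05900395 0.13732799] [ 3.12592649e+00 -3.02657573e-07  1.66338414e+00] [-0.73226139 -0.18735145 -5.41191631]
```

View pics/w3s3.png

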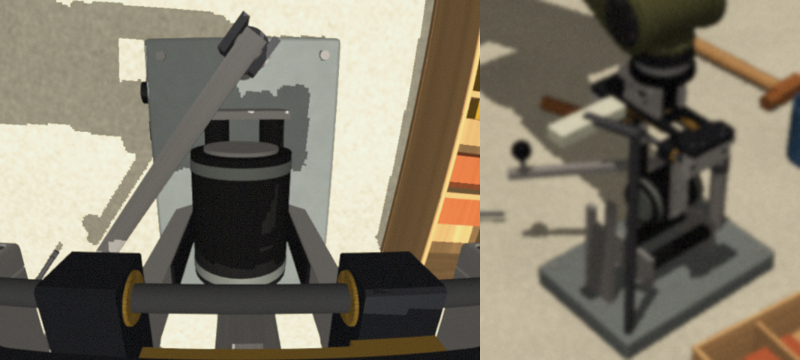

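The barrel hangs over the rollers (rollers at (217,130) and (271,130), their middle about 2 mm to +x of the barrel), between the end plates and clear of the bar. Lowering it slowly now.

Request:
carry_out --pt "0.002 0.0015 -0.01 0" --pt "0.002 0.0015 -0.02 0" --pt "0.002 0.0015 -0.028 0" --pt "0.002 0.0015 -0.033 0" --pt "0.002 0.0015 -0.033 0"

```text
time: 8.8
tcp_pos: [0.6408, 0.0619, 0.1067]
tool_rot: [3.121, 0.0, 1.665]
ft_force: [-0.6, -0.3, -5.0]
opening: 0.608
finger_force: 40.0
```

Request:
carry_out --pt "0 0 -0.001 0" --pt "0 0 -0.002 0" --pt "0 0 -0.003 0" --pt "0 0 -0.004 0" --pt "0 0 -0.004 0"

```text
time: 9.3
tcp_pos: [0.6412, 0.0619, 0.1035]
tool_rot: [3.12, 0.0, 1.665]
ft_force: [-0.5, 0.5, -3.8]
opening: 0.608
finger_force: 40.0
```

Request:
carry_out --pt "-0.001 -0.001 -0.001 0" --pt "-0.001 -0.001 -0.002 0" --pt "-0.001 -0.001 -0.003 0" --pt "-0.001 -0.001 -0.0035 0" --pt "-0.001 -0.001 -0.0035 0"

```text
time: 9.8
tcp_pos: [0.6406, 0.0609, 0.1007]
tool_rot: [3.119, 0.0, 1.665]
ft_force: [1.4, -0.5, 1.2]
opening: 0.607
finger_force: 40.0
```

Request:
carry_out --pt "0 0 -0.0005 0" --pt "0 0 -0.001 0" --pt "0 0 -0.001 0"

```text
time: 10.1
tcp_pos: [0.641, 0.061, 0.1004]
tool_rot: [3.117, 0.0, 1.665]
ft_force: [1.4, 0.5, 6.4]
opening: 0.607
finger_force: 40.0
```

Request:
carry_out --pt "0 0 0 0" --pt "0 0 0 0" --pt "0 0 0 0" --jaw 0.36

```text
time: 10.4
tcp_pos: [0.64, 0.0609, 0.0989]
tool_rot: [3.12, 0.0, 1.665]
ft_force: [0.4, 0.1, 0.8]
opening: 0.677
finger_force: 0.0
```

Request:
carry_out --pt "0 0 0.01 0" --pt "0 0 0.03 0" --pt "0 0 0.065 0" --pt "0 0 0.105 0" --pt "0 0 0.15 0"

```text
time: 10.9
tcp_pos: [0.6397, 0.0609, 0.2508]
tool_rot: [3.121, 0.0, 1.665]
ft_force: [0.7, -0.0, 0.0]
opening: 0.68
finger_force: 0.0
```

Request:
carry_out --pt "0 0 0.045 0" --pt "-0.045 0 0.08 0" --pt "-0.09 0 0.1 0" --pt "-0.13 0 0.1 0" --pt "-0.13 0 0.1 0"

```text
time: 11.4
tcp_pos: [0.5064, 0.0611, 0.3515]
tool_rot: [3.117, 0.0, 1.665]
ft_force: [0.1, -0.1, 0.0]
opening: 0.679
finger_force: 0.0
```

Run:
```python
from h import *
f=grab('wrist','w4'); t=grab('scene','s4'); s=status.sense(); print(s['time'],s['tcp_pos'],s['tool_rot'])
cv2.imwrite('pics/w4s4.png',np.hstack([cv2.resize(f['frame'],(480,360)),cv2.resize(t['frame'][190:380,260:430],(320,360))]))
P=cloud(f); m=box(P,[.58,-.02,.098],[.72,.16,.125])
p=P[m]; print(m.sum(),cv2.minAreaRect((p[:,:2]*1000).astype(np.float32)),np.percentile(p[:,2],97))
m=(f['frame'].max(-1)<70)&m; p=P[m]; print(m.sum(),cv2.minAreaRect((p[:,:2]*1000).astype(np.float32)),np.percentile(p[:,2],97))
```

```text
11.5 [0.50982806 0.06097675 0.35053077] [3.11762885e+00 2.61404009e-04 1.66489186e+00]
3721 ((637.3423461914062, 96.52371978759766), (55.44913101196289, 128.3430633544922), 4.539602279663086) 0.11951848208647944
3047 ((635.9752807617188, 96.56005096435547), (53.325782775878906, 128.3564453125), 5.391555309295654) 0.1194955491353595
```

View pics/w4s4.png

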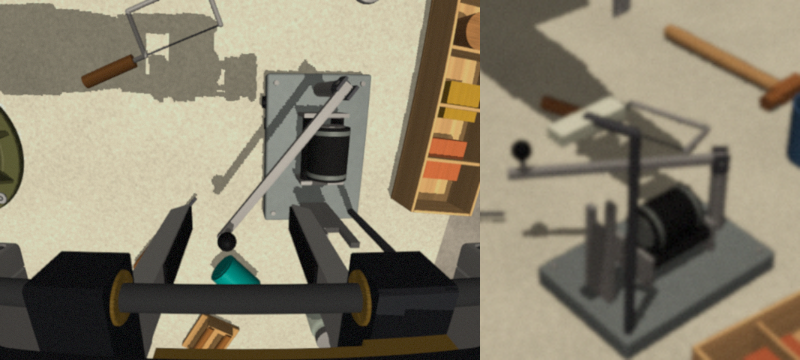

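Barrel at (326,150) lies on the rollers between the plates, aligned, with its top at 0.1195. The knob is at (227,241). Over-reaching tilts the hand outward and the tilt stays, so I'll turn the hand, rise and build up the tilt that way.

Request:
carry_out --pt "-0.01 -0.01 0.03 0.14" --pt "-0.02 -0.02 0.06 0.28" --pt "-0.02 -0.03 0.1 0.42" --pt "-0.02 -0.04 0.13 0.56" --pt "-0.02 -0.05 0.13 0.7" --jaw 0.2

```text
time: 12.0
tcp_pos: [0.4914, 0.0104, 0.4828]
tool_rot: [3.116, 0.004, 2.37]
ft_force: [-0.5, -0.2, -0.4]
opening: 0.602
finger_force: 0.0
```

Request:
carry_out --pt "0.03 -0.01 0 0.14" --pt "0.07 -0.01 0 0.28" --pt "0.11 -0.01 0 0.42" --pt "0.15 -0.01 0 0.56" --pt "0.2 -0.01 0 0.7"

```text
time: 12.5
tcp_pos: [0.6724, 0.0005, 0.4789]
tool_rot: [3.12, -0.002, 3.007]
ft_force: [0.4, -0.3, 0.1]
opening: 0.601
finger_force: 0.0
```

Request:
carry_out --pt "0.05 0 0 0.14" --pt "0.1 0 0 0.15" --pt "0.15 0 0 0.15" --pt "0.2 0 0 0.15" --pt "0.25 0 0 0.15"

```text
time: 13.0
tcp_pos: [0.7451, 0.0013, 0.4209]
tool_rot: [3.12, 0.032, -3.133]
ft_force: [0.9, 1.0, 0.3]
opening: 0.6
finger_force: 0.0
```

Request:
carry_out --pt "0.04 0 0.03 0" --pt "0.08 0 0.06 0" --pt "0.12 0 0.09 0" --pt "0.16 0 0.12 0" --pt "0.2 0 0.15 0"

```text
time: 13.5
tcp_pos: [0.7434, 0.002, 0.4359]
tool_rot: [3.12, 0.062, -3.132]
ft_force: [0.1, -0.8, -0.6]
opening: 0.604
finger_force: 0.0
```

Run:
```python
from h import *
s=status.sense(); print(s['time'],s['tcp_pos'],s['tool_rot'],s['joint_positions'],s['ft_force'])
```

```text
13.5 [0.74336358 0.0019508  0.4359334 ] [ 3.12007992  0.06151901 -3.13249745] [-0.05514309  0.83639881  0.23459782  0.02808663  2.01043036 -1.62297719] [ 0.10228593 -0.82293525 -0.57771221]
```

Request:
carry_out --pt "0.5 0 0.25 0" --pt "0.5 0 0.25 0" --pt "0.5 0 0.25 0" --pt "0.5 0 0.25 0" --pt "0.5 0 0.25 0"

```text
time: 14.0
tcp_pos: [0.7596, 0.0027, 0.4218]
tool_rot: [3.12, 0.09, -3.133]
ft_force: [-0.1, 0.1, 0.6]
opening: 0.601
finger_force: 0.0
```

Request:
carry_out --pt "0.05 0 0.0 0" --pt "0.1 0 0.0 0" --pt "0.15 0 0.0 0" --pt "0.2 0 0.0 0" --pt "0.25 0 0.0 0"

```text
time: 14.5
tcp_pos: [0.8021, 0.0031, 0.3603]
tool_rot: [3.12, 0.123, -3.134]
ft_force: [0.7, 0.2, -0.3]
opening: 0.603
finger_force: 0.0
```

Request:
carry_out --pt "0.02 0.005 0.045 0" --pt "0.04 0.01 0.09 0" --pt "0.06 0.015 0.135 0" --pt "0.08 0.02 0.18 0" --pt "0.1 0.025 0.225 0"

```text
time: 15.0
tcp_pos: [0.7613, 0.0184, 0.4457]
tool_rot: [3.119, 0.154, -3.134]
ft_force: [-0.3, 1.3, 0.3]
opening: 0.599
finger_force: 0.0
```

Request:
carry_out --pt "0.04 0 0.03 0" --pt "0.08 0 0.06 0" --pt "0.12 0 0.09 0" --pt "0.16 0 0.12 0" --pt "0.2 0 0.15 0"

```text
time: 15.5
tcp_pos: [0.7634, 0.0163, 0.4553]
tool_rot: [3.119, 0.184, -3.135]
ft_force: [-0.2, -0.8, 0.8]
opening: 0.595
finger_force: 0.0
```

Request:
carry_out --pt "0.04 0 0.03 0" --pt "0.08 0 0.06 0" --pt "0.12 0 0.09 0" --pt "0.16 0 0.12 0" --pt "0.2 0 0.15 0"

```text
time: 16.0
tcp_pos: [0.7654, 0.0149, 0.4659]
tool_rot: [3.118, 0.218, -3.136]
ft_force: [0.2, -0.3, -0.3]
opening: 0.602
finger_force: 0.0
```

Request:
carry_out --pt "0.04 0 0.03 0" --pt "0.08 0 0.06 0" --pt "0.12 0 0.09 0" --pt "0.16 0 0.12 0" --pt "0.2 0 0.15 0"

```text
time: 16.5
tcp_pos: [0.7686, 0.0136, 0.4747]
tool_rot: [3.117, 0.25, -3.137]
ft_force: [-0.1, 0.0, -0.2]
opening: 0.598
finger_force: 0.0
```

Request:
carry_out --pt "0.04 0 0.03 0" --pt "0.08 0 0.06 0" --pt "0.12 0 0.09 0" --pt "0.16 0 0.12 0" --pt "0.2 0 0.15 0"

```text
time: 17.0
tcp_pos: [0.7725, 0.0126, 0.4825]
tool_rot: [3.117, 0.283, -3.138]
ft_force: [0.1, 0.0, 0.3]
opening: 0.6
finger_force: 0.0
```

Request:
carry_out --pt "0.04 0 0.03 0" --pt "0.08 0 0.06 0" --pt "0.12 0 0.09 0" --pt "0.16 0 0.12 0" --pt "0.2 0 0.15 0"

```text
time: 17.5
tcp_pos: [0.7771, 0.0117, 0.4896]
tool_rot: [3.116, 0.317, -3.138]
ft_force: [-0.0, -0.7, 0.4]
opening: 0.6
finger_force: 0.0
```

Request:
carry_out --pt "0.04 0 0.03 0" --pt "0.08 0 0.06 0" --pt "0.12 0 0.09 0" --pt "0.16 0 0.12 0" --pt "0.2 0 0.15 0"

```text
time: 18.0
tcp_pos: [0.7823, 0.0109, 0.4961]
tool_rot: [3.115, 0.35, -3.139]
ft_force: [0.2, -0.0, 0.0]
opening: 0.599
finger_force: 0.0
```

Request:
carry_out --pt "0.04 0 0.03 0" --pt "0.08 0 0.06 0" --pt "0.12 0 0.09 0" --pt "0.16 0 0.12 0" --pt "0.2 0 0.15 0"

```text
time: 18.5
tcp_pos: [0.7879, 0.0103, 0.5021]
tool_rot: [3.115, 0.384, -3.14]
ft_force: [0.2, 0.3, 0.5]
opening: 0.595
finger_force: 0.0
```

Request:
carry_out --pt "0.04 0 0.03 0" --pt "0.08 0 0.06 0" --pt "0.12 0 0.09 0" --pt "0.16 0 0.12 0" --pt "0.2 0 0.15 0"

```text
time: 19.0
tcp_pos: [0.794, 0.0098, 0.5078]
tool_rot: [3.114, 0.418, -3.141]
ft_force: [0.1, 0.1, -1.3]
opening: 0.598
finger_force: 0.0
```

Request:
carry_out --pt "0.04 0 0.03 0" --pt "0.08 0 0.06 0" --pt "0.12 0 0.09 0" --pt "0.16 0 0.12 0" --pt "0.2 0 0.15 0"

```text
time: 19.5
tcp_pos: [0.8003, 0.0094, 0.5132]
tool_rot: [3.113, 0.452, 3.141]
ft_force: [-0.2, -0.0, 0.4]
opening: 0.6
finger_force: 0.0
```

Request:
carry_out --pt "0.04 0 0.03 0" --pt "0.08 0 0.06 0" --pt "0.12 0 0.09 0" --pt "0.16 0 0.12 0" --pt "0.2 0 0.15 0"

```text
time: 20.0
tcp_pos: [0.807, 0.009, 0.5184]
tool_rot: [3.112, 0.487, 3.14]
ft_force: [0.8, -0.5, -0.3]
opening: 0.602
finger_force: 0.0
```

Request:
carry_out --pt "0.04 0 0.03 0" --pt "0.08 0 0.06 0" --pt "0.12 0 0.09 0" --pt "0.16 0 0.12 0" --pt "0.2 0 0.15 0"

```text
time: 20.5
tcp_pos: [0.8138, 0.0087, 0.5235]
tool_rot: [3.112, 0.521, 3.138]
ft_force: [-0.0, -0.4, -0.3]
opening: 0.602
finger_force: 0.0
```

Request:
carry_out --pt "0.04 0 0.03 0" --pt "0.08 0 0.06 0" --pt "0.12 0 0.09 0" --pt "0.16 0 0.12 0" --pt "0.2 0 0.15 0"

```text
time: 21.0
tcp_pos: [0.8207, 0.0085, 0.5286]
tool_rot: [3.111, 0.556, 3.137]
ft_force: [0.1, 0.9, -0.4]
opening: 0.603
finger_force: 0.0
```

Request:
carry_out --pt "0.04 0 0.03 0" --pt "0.08 0 0.06 0" --pt "0.12 0 0.09 0" --pt "0.16 0 0.12 0" --pt "0.2 0 0.15 0"

```text
time: 21.5
tcp_pos: [0.8278, 0.0083, 0.5336]
tool_rot: [3.11, 0.591, 3.136]
ft_force: [0.6, -0.3, -0.4]
opening: 0.6
finger_force: 0.0
```

Request:
carry_out --pt "-0.045 0 0 -0.13" --pt "-0.09 0 0 -0.26" --pt "-0.14 0 0 -0.4" --pt "-0.19 0 0 -0.53" --pt "-0.24 0 0.0 -0.53"

```text
time: 22.0
tcp_pos: [0.6294, 0.0086, 0.5336]
tool_rot: [3.11, 0.592, 2.601]
ft_force: [0.3, -0.5, 0.6]
opening: 0.599
finger_force: 0.0
```

Request:
carry_out --pt "-0.04 0 -0.02 0" --pt "-0.08 0 -0.05 0" --pt "-0.12 0 -0.09 0" --pt "-0.15 0 -0.13 0" --pt "-0.17 0.0 -0.17 0"

```text
time: 22.5
tcp_pos: [0.4604, 0.0084, 0.3644]
tool_rot: [3.108, 0.593, 2.605]
ft_force: [1.9, 0.1, 1.0]
opening: 0.605
finger_force: 0.0
```

Request:
carry_out --pt "0 0 -0.04 0" --pt "0 0 -0.08 0" --pt "0 0 -0.1 0" --pt "0 0 -0.1 0"

```text
time: 22.9
tcp_pos: [0.4612, 0.0083, 0.2627]
tool_rot: [3.112, 0.588, 2.607]
ft_force: [0.8, -0.3, 0.8]
opening: 0.6
finger_force: 0.0
```

```bash
cat >> h.py <<'E'
from scipy.spatial.transform import Rotation as Ro
def knob(f,lo=(.45,-.12,.1),hi=(.7,.02,.26)):
    P=cloud(f); m=((f['frame'].max(-1)<60)&box(P,list(lo),list(hi))).astype(np.uint8)
    n,l,s,c=cv2.connectedComponentsWithStats(m); out=[]
    for i in range(1,n):
        if s[i,4]>30:
            X=P[l==i]; o=-f['R'].T@f['t']; ce=np.median(X,0); d=(ce-o)/np.linalg.norm(ce-o)
            out.append((s[i].tolist(),c[i].round(1),(ce+d*.009).round(4),X.max(0).round(3)))
    return out
E
python3 - <<'E'
from h import *
s=status.sense(); R=Ro.from_euler('xyz',s['tool_rot']).as_matrix(); print(s['time'],s['tcp_pos'].round(4),s['tool_rot'],'z',R[:,2].round(3),'y',R[:,1].round(3),s['joint_positions'].round(2))
for n in('w4',): print(*knob(load(n)),sep='\n')
f=grab('wrist','w5'); print(*knob(f),sep='\n')
t=grab('scene','s5');
cv2.imwrite('pics/w5s5.png',np.hstack([cv2.resize(f['frame'],(480,360)),cv2.resize(t['frame'][170:360,230:400],(320,360))]))
E
```

```text
22.9 [0.4612 0.0083 0.2627] [3.11246808 0.58778854 2.60737031] z [ 0.492 -0.257 -0.832] y [0.495 0.869 0.024] [ 0.1  -0.17  2.04 -0.43  0.82 -0.71]
([423, 291, 31, 13, 121], array([436.7, 296.9]), array([ 0.6529, -0.0329,  0.1087]), array([ 0.666, -0.028,  0.133]))
([452, 303, 21, 25, 169], array([461.4, 314.1]), array([ 0.6656, -0.032 ,  0.1482]), array([ 0.671, -0.027,  0.178]))
([291, 308, 23, 27, 475], array([302. , 321.5]), array([ 0.5025, -0.0488,  0.1582]), array([ 0.514, -0.036,  0.171]))
([261, 213, 33, 33, 835], array([277. , 229.6]), array([ 0.5014, -0.0488,  0.1577]), array([ 0.509, -0.036,  0.17 ]))
([259, 280, 5, 35, 90], array([261. , 300.1]), array([ 0.4594, -0.0246,  0.2469]), array([ 0.46 , -0.018,  0.26 ]))
```

View pics/w5s5.png

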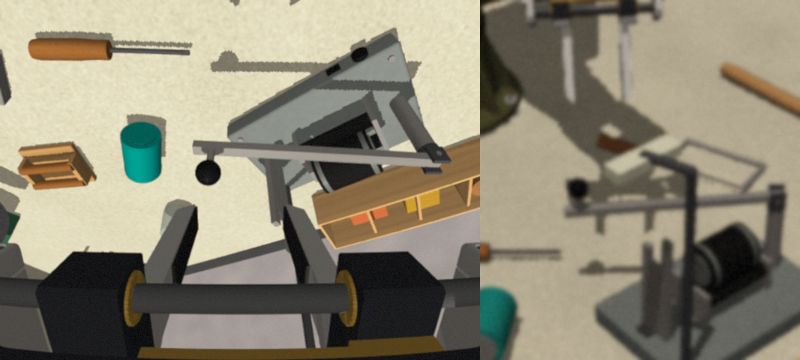

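Wrist half: the ball at (208,172) on the bar, the fingers pointing down and forward. Two views give the ball at (0.502, -0.049, 0.158), 245 mm from the pivot, as stated.

Request:
carry_out --pt "-0.005 -0.015 -0.009 0" --pt "-0.01 -0.031 -0.019 0" --pt "0.002 -0.037 -0.039 0" --pt "0.014 -0.044 -0.059 0" --pt "0.014 -0.044 -0.059 0"

```text
time: 23.5
tcp_pos: [0.4767, -0.0363, 0.2055]
tool_rot: [3.111, 0.59, 2.605]
ft_force: [-0.2, 0.4, 0.6]
opening: 0.599
finger_force: 0.0
```

Run:
```python
from h import *
s=status.sense(); R=Ro.from_euler('xyz',s['tool_rot']).as_matrix(); d=R[:,2]; b=np.array([.502,-.0488,.158]); print(s['tcp_pos'], (b-.003*d-s['tcp_pos']).round(4), (R.T@(b-s['tcp_pos'])).round(4))
```

```text
[ 0.47665938 -0.03628752  0.2055093 ] [ 0.0239 -0.0117 -0.045 ] [0.003  0.0005 0.0552]
```

Request:
carry_out --pt "0.01 -0.005 -0.018 0" --pt "0.018 -0.009 -0.034 0" --pt "0.024 -0.012 -0.045 0" --pt "0.024 -0.012 -0.045 0"

```text
time: 23.9
tcp_pos: [0.5006, -0.0477, 0.1616]
tool_rot: [3.11, 0.591, 2.606]
ft_force: [-0.3, -0.1, -0.6]
opening: 0.597
finger_force: 0.0
```

Request:
carry_out --pt "0 0 0 0" --pt "0 0 0 0" --pt "0 0 0 0" --pt "0 0 0 0" --pt "0 0 0 0" --jaw -1 --newtons 12

```text
time: 24.4
tcp_pos: [0.4998, -0.0479, 0.1611]
tool_rot: [3.111, 0.591, 2.606]
ft_force: [-2.1, -3.4, 0.5]
opening: 0.269
finger_force: 12.0
```

Run:
```python
from h import *
s=status.sense(); R=Ro.from_euler('xyz',s['tool_rot']).as_matrix(); print(s['time'],s['tcp_pos'],(s['tcp_pos']+.003*R[:,2]).round(4),s['opening']*94,s['finger_force'],s['ft_force'],s['joint_positions'].round(2))
```

```text
24.4 [ 0.49980335 -0.04793738  0.16106228] [ 0.5013 -0.0487  0.1586] 25.304884187840432 12.000050693750381 [-2.07040145 -3.36297645  0.48713636] [-0.05  0.05  2.09 -0.5   0.5  -0.72]
```

```bash
cat >> h.py <<'E'
YAW=.0946; PIV=np.array([.630,.1606,.138])
def ball(a,l):
    r=.245*np.cos(l)-.035*np.sin(l); z=.245*np.sin(l)+.035*np.cos(l)
    v=Ro.from_euler('z',YAW).apply([-np.sin(a)*r,-np.cos(a)*r,z]); return PIV+v
def inv(b):
    v=Ro.from_euler('z',-YAW).apply(np.asarray(b)-PIV); h=np.hypot(v[0],v[1])
    return np.arctan2(-v[0],-v[1]), np.arctan2(v[2],h)-np.arctan2(.035,.245)
def gp():
    s=status.sense(); return s['tcp_pos']+.003*Ro.from_euler('xyz',s['tool_rot']).as_matrix()[:,2]
E
python3 - <<'E'
from h import *
g=gp(); a,l=inv(g); print(a,l,g-ball(a,l))
b0=ball(a,-.065)
for k in range(1,4): print('lift',(ball(a,-.065+k*.235/3)-b0).round(4))
for A in (.53,.43,.33,.23,.13,.08,.04,0): print(A,(ball(A,.17)-ball(a,.17)).round(4),round(a-A,3))
E
```

```text
0.6459327966660022 -0.05837107657147221 [ 4.74272455e-04  7.71249333e-04 -7.58012758e-05]
lift [0.0012 0.0019 0.0193]
lift [0.0031 0.0051 0.0383]
lift [0.0059 0.0095 0.0569]
0.53 [ 0.024  -0.0129  0.    ] 0.116
0.43 [ 0.0459 -0.0218  0.    ] 0.216
0.33 [ 0.0684 -0.0284  0.    ] 0.316
0.23 [ 0.0916 -0.0327  0.    ] 0.416
0.13 [ 0.115  -0.0348  0.    ] 0.516
0.08 [ 0.1268 -0.0349  0.    ] 0.566
0.04 [ 0.1362 -0.0346  0.    ] 0.606
0 [ 0.1456 -0.0338  0.    ] 0.646
```

Request:
carry_out --pt "0.001 0.002 0.019 0" --pt "0.003 0.005 0.038 0" --pt "0.006 0.0095 0.057 0" --pt "0.006 0.0095 0.057 0"

```text
time: 24.8
tcp_pos: [0.5063, -0.0391, 0.2204]
tool_rot: [3.111, 0.593, 2.606]
ft_force: [-9.8, -14.6, 3.3]
opening: 0.264
finger_force: 12.0
```

Run:
```python
from h import *
s=status.sense(); print(s['tcp_pos'],inv(gp()),s['ft_force'],s['finger_force'],s['opening']); 
t=grab('scene'); w=grab('wrist')
cv2.imwrite('pics/s6.png',np.hstack([cv2.resize(w['frame'],(480,360)),cv2.resize(t['frame'][170:360,230:400],(320,360))]))
```

```text
[ 0.50632364 -0.03913047  0.22041725] (np.float64(0.641897742521722), np.float64(0.18621155020757726)) [ -9.76419439 -14.63573538   3.25250689] 12.000358700752258 0.26373445907895976
```

View pics/s6.png

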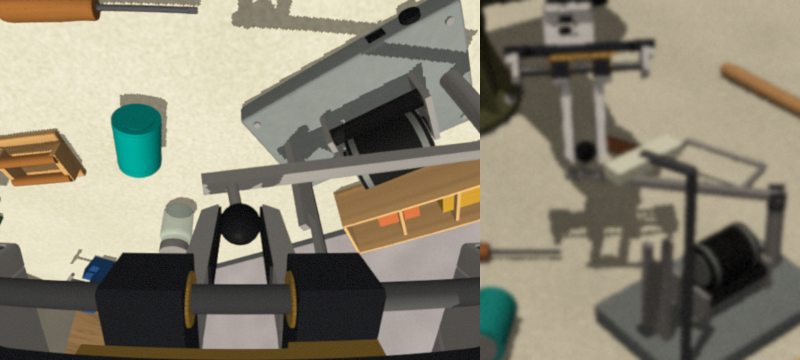

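Ball held at (240,222) and bar lifted. The side force shows I am pressing about 2 mm toward the pivot, so I'll ease outward while swinging.

Request:
carry_out --pt "-0.001 -0.002 0 0" --pt "0.011 -0.009 0 0.058" --pt "0.023 -0.015 0 0.116" --pt "0.034 -0.02 0 0.166" --pt "0.034 -0.02 0 0.166"

```text
time: 25.4
tcp_pos: [0.5407, -0.0585, 0.2178]
tool_rot: [3.109, 0.591, 2.771]
ft_force: [1.8, 4.7, -2.0]
opening: 0.268
finger_force: 12.0
```

Run:
```python
from h import *
s=status.sense(); g=gp(); a,l=inv(g); print(s['tcp_pos'],a,l,g-ball(a,l),s['ft_force'],s['tool_rot'])
for A in (.38,.28,.18,.12,.08,.04,0): print(A,(ball(A,.18)-ball(a,.18)).round(4),round(a-A,3))
```

```text
[ 0.5406679  -0.05848487  0.21776558] 0.47471561109594945 0.17394255662602973 [-0.00045672 -0.00114308  0.00040225] [ 1.84930213  4.67380241 -1.98466728] [3.10866071 0.59080737 2.77124192]
0.38 [ 0.021  -0.0073  0.    ] 0.095
0.28 [ 0.0438 -0.0127  0.    ] 0.195
0.18 [ 0.0671 -0.0159  0.    ] 0.295
0.12 [ 0.0811 -0.0167  0.    ] 0.355
0.08 [ 0.0905 -0.0167  0.    ] 0.395
0.04 [ 0.0999 -0.0164  0.    ] 0.435
0 [ 0.1093 -0.0157  0.    ] 0.475
```

Request:
carry_out --pt "0.021 -0.007 0.0 0.095" --pt "0.044 -0.0122 0.0 0.195" --pt "0.067 -0.0154 0.0 0.295" --pt "0.081 -0.0162 0 0.355" --pt "0.081 -0.0162 0 0.355"

```text
time: 25.9
tcp_pos: [0.6222, -0.076, 0.2181]
tool_rot: [3.111, 0.592, 3.127]
ft_force: [0.4, -12.5, 1.8]
opening: 0.266
finger_force: 12.0
```

Run:
```python
from h import *
s=status.sense(); g=gp(); a,l=inv(g); print(s['tcp_pos'],a,l,g-ball(a,l),s['ft_force'],s['tool_rot'],s['joint_positions'].round(2))
for A in (.08,.04,0): print(A,(ball(A,.18)-ball(a,.18)).round(4),round(a-A,3))
```

```text
[ 0.62218547 -0.07597381  0.21813012] 0.12055997104502018 0.1752002734866754 [-3.73389907e-05 -1.43800632e-03  4.72071107e-04] [  0.38301603 -12.47034766   1.84891405] [3.11122063 0.59158134 3.12674489] [-0.24  0.22  1.75  0.27  0.62 -1.98]
0.08 [ 0.0095 -0.0001  0.    ] 0.041
0.04 [0.0189 0.0003 0.    ] 0.081
0 [0.0283 0.001  0.    ] 0.121
```

Request:
carry_out --pt "0.0 -0.0015 0.0 0.0" --pt "0.0095 -0.0015 0.0 0.04" --pt "0.019 -0.0012 0.0 0.08" --pt "0.028 -0.0005 0.0 0.12" --pt "0.028 -0.0005 0.0 0.12"

```text
time: 26.4
tcp_pos: [0.6497, -0.0756, 0.2183]
tool_rot: [3.111, 0.591, -3.037]
ft_force: [0.7, -7.1, 1.6]
opening: 0.267
finger_force: 12.0
```

Run:
```python
from h import *
s=status.sense(); g=gp(); a,l=inv(g); print(s['time'],s['tcp_pos'],a,l,g-ball(a,l),s['ft_force'],s['tool_rot'])
t=grab('scene','s7'); w=grab('wrist','w7')
cv2.imwrite('pics/s7c.png',np.hstack([cv2.resize(w['frame'],(480,360)),cv2.resize(t['frame'][220:360,280:405],(320,360),interpolation=cv2.INTER_CUBIC)]))
```

```text
26.4 [ 0.64971075 -0.07563077  0.21828335] 0.004308590056225548 0.1753553225765863 [ 0.00016162 -0.00178507  0.00058851] [ 0.6786035  -7.07840128  1.64105155] [ 3.11094968  0.59137247 -3.03652131]
```

View pics/s7c.png

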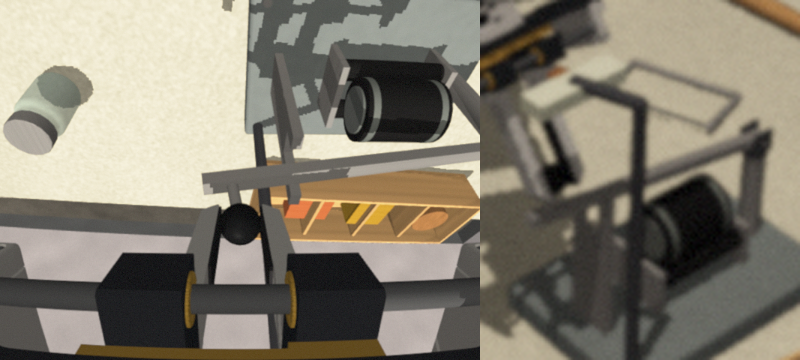

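Wrist half: the bar runs over the keeper (near lip about (280,60), taller stop about (262,130)) with the ball held at (240,222). Next, check notch against bar numerically before lowering.

Run:
```python
from h import *
o=np.array([.6404,.0511,0])
for n in('w7','w4','s4','top0'):
    f=load(n); P=cloud(f); Q=Ro.from_euler('z',-YAW).apply((P-o).reshape(-1,3)).reshape(P.shape)*1000
    for nm,lo,hi in(('lip',[-40,-100,140],[-8,-72,157]),('stop',[6,-100,165],[40,-72,182])):
        q=Q[box(Q,lo,hi)]
        if len(q)>8: print(n,nm,len(q),np.percentile(q,[3,50,97],axis=0).round(0).tolist())
g=(Ro.from_euler('z',-YAW).apply(gp()-o)*1000).round(1); print('ball pol',g)
f=load('w7'); P=cloud(f); Q=Ro.from_euler('z',-YAW).apply((P-o).reshape(-1,3)).reshape(P.shape)*1000
q=Q[box(Q,[-30,-80,150],[30,0,190])]; 
for y in(-70,-50,-30,-10): 
    k=q[abs(q[:,1]-y)<5]; print('bar',y,len(k),k[:,0].min().round(1),k[:,0].max().round(1),k[:,2].max().round(1)) if len(k) else 0
```

```text
w7 lip 561 [[-21.0, -89.0, 141.0], [-19.0, -86.0, 151.0], [-9.0, -81.0, 153.0]]
w7 stop 500 [[6.0, -89.0, 167.0], [14.0, -86.0, 175.0], [25.0, -81.0, 178.0]]
w4 lip 26 [[-12.0, -84.0, 141.0], [-10.0, -81.0, 149.0], [-9.0, -81.0, 153.0]]
w4 stop 208 [[13.0, -89.0, 165.0], [18.0, -83.0, 176.0], [25.0, -80.0, 179.0]]
s4 lip 34 [[-19.0, -91.0, 141.0], [-13.0, -88.0, 151.0], [-8.0, -81.0, 156.0]]
s4 stop 44 [[14.0, -91.0, 166.0], [22.0, -88.0, 176.0], [27.0, -81.0, 181.0]]
top0 lip 11 [[-16.0, -88.0, 140.0], [-13.0, -85.0, 153.0], [-10.0, -80.0, 156.0]]
top0 stop 15 [[18.0, -87.0, 167.0], [22.0, -83.0, 178.0], [28.0, -80.0, 181.0]]
ball pol [  -1.5 -126.9  215.8]
bar -70 481 -6.3 7.4 171.5
bar -50 465 -6.0 7.2 168.7
bar -30 434 -6.2 7.3 165.6
bar -10 421 -6.3 8.4 162.6
```

Request:
carry_out --pt "0.001 -0.001 0.0 0" --pt "0.0023 -0.0038 -0.0107 0" --pt "0.0025 -0.0063 -0.0203 0" --pt "0.0027 -0.0084 -0.03 0" --pt "0.0027 -0.0084 -0.03 0"

```text
time: 27.0
tcp_pos: [0.6512, -0.0832, 0.1855]
tool_rot: [3.108, 0.588, -3.037]
ft_force: [-0.4, 2.0, -0.7]
opening: 0.27
finger_force: 12.0
```

Run:
```python
from h import *
s=status.sense(); g=gp(); a,l=inv(g); print(s['time'],s['tcp_pos'],a,l,g-ball(a,l),s['ft_force'],s['tool_rot'],s['opening'])
```

```text
27.0 [ 0.65115516 -0.08319666  0.18552437] 0.0012526855995694593 0.040166926236338274 [ 0.00011108 -0.0011865   0.00021939] [-0.41507352  2.04379605 -0.68919669] [ 3.10807523  0.58787859 -3.03741293] 0.26957049626288093
```

Request:
carry_out --pt "0.001 -0.0008 -0.004 0" --pt "0.001 -0.0014 -0.007 0" --pt "0.001 -0.0018 -0.0095 0" --pt "0.001 -0.0018 -0.0095 0"

```text
time: 27.4
tcp_pos: [0.6534, -0.0838, 0.1801]
tool_rot: [3.109, 0.593, -3.035]
ft_force: [-6.0, 10.6, 9.8]
opening: 0.272
finger_force: 12.0
```

```bash
cat > chk.py <<'E'
from h import *
import sys
s=status.sense(); g=gp(); a,l=inv(g); print(s['time'],s['tcp_pos'].round(4),round(a,4),round(l,4),g-ball(a,l),s['ft_force'].round(1))
o=np.array([.6404,.0511,0])
for n in sys.argv[1:]:
    f=grab(n); P=cloud(f); Q=Ro.from_euler('z',-YAW).apply((P-o).reshape(-1,3)).reshape(P.shape)*1000
    q=Q[box(Q,[-16,-130,124],[18,90,165])&(f['frame'].min(-1)>70)]
    for y in(-110,-98,-70,-45,-20,20,50,80):
        k=q[abs(q[:,1]-y)<5]
        if len(k)>8: print(n,y,len(k),k[:,0].min().round(1),k[:,0].max().round(1),np.percentile(k[:,2],[50,90]).round(1))
    q=Q[box(Q,[-30,-96,120],[30,-76,185])]
    for z in(140,148,160,172):
        k=q[abs(q[:,2]-z)<4]
        if len(k): print('  keeper z',z,len(k),np.percentile(k[:,0],[1,25,50,75,99]).round(1))
E
python3 chk.py wrist top scene
```

```text
27.4 [ 0.6534 -0.0838  0.1801] -0.0078 0.0179 [ 0.00011301 -0.00109972  0.00017822] [-6.  10.6  9.8]
wrist -110 604 -4.5 9.5 [141.7 142.6]
wrist -98 563 -4.5 9.7 [141.5 142.5]
wrist -70 499 -4.7 9.0 [141.7 142.5]
wrist -45 503 -4.8 9.1 [141.6 142.5]
wrist -20 484 -5.1 9.3 [141.6 142.7]
wrist 20 454 -5.1 8.2 [141.8 142.7]
wrist 50 27 -4.0 8.7 [141.8 142.6]
  keeper z 140 1035 [-21.1 -14.2  -1.2   6.9  23.8]
  keeper z 148 673 [-21.4 -20.3 -12.2  13.4  23.9]
  keeper z 160 307 [12.3 13.3 13.8 15.5 25.6]
  keeper z 172 336 [12.3 13.4 13.8 15.4 25. ]
top -20 11 0.5 10.4 [143.5 149.2]
top 20 15 0.7 11.0 [142.1 145.5]
top 50 15 -0.6 11.8 [141.8 145.1]
top 80 18 -0.0 11.7 [142.2 146.1]
  keeper z 140 7 [11.5 12.7 14.8 19.7 23.8]
  keeper z 148 8 [ 9.   9.8 10.6 18.8 27.8]
  keeper z 160 2 [17.7 18.1 18.5 18.9 19.2]
  keeper z 172 3 [16.9 17.4 17.9 23.4 28.8]
scene -20 16 -4.5 8.1 [144.1 146.9]
scene 20 19 -3.5 9.3 [144.7 147. ]
scene 50 18 -3.8 8.9 [143.2 147.2]
scene 80 21 -3.8 7.3 [145.1 146.5]
  keeper z 140 48 [-14.1  -2.3   7.7  19.5  27.4]
  keeper z 148 50 [-11.8  -4.7   3.5  18.6  25.9]
  keeper z 160 26 [-18.9  -7.5  18.5  23.8  28.2]
  keeper z 172 14 [10.4 15.6 19.8 23.6 25. ]
```

The bar lies level along its whole length (top at 141.6–142.7 mm) and is centred in the notch (x -4.5 to 9 against a notch of about -9 to 13), so it is home. Now I'll ease the load, release and back out along the tool axis.

Request:
carry_out --pt "-0.001 0.001 0.002 0" --pt "-0.001 0.0015 0.0025 0" --pt "-0.001 0.0015 0.0025 0"

```text
time: 27.85
tcp_pos: [0.6519, -0.0836, 0.1809]
tool_rot: [3.11, 0.591, -3.036]
ft_force: [-0.0, 0.2, -1.6]
opening: 0.266
finger_force: 12.0
```

Request:
carry_out --pt "0 0 0 0" --pt "0 0 0 0" --pt "0 0 0 0" --pt "0 0 0 0" --jaw -0.15

```text
time: 28.25
tcp_pos: [0.6519, -0.0836, 0.181]
tool_rot: [3.11, 0.591, -3.036]
ft_force: [0.2, 0.4, -0.4]
opening: 0.423
finger_force: 0.0
```

Request:
carry_out --pt "-0.006 -0.0005 0.008 0" --pt "-0.014 -0.001 0.021 0" --pt "-0.028 -0.0025 0.041 0" --pt "-0.044 -0.004 0.066 0" --pt "-0.066 -0.006 0.1 0"

```text
time: 28.75
tcp_pos: [0.5847, -0.0894, 0.2812]
tool_rot: [3.109, 0.589, -3.037]
ft_force: [-0.3, 0.9, 0.7]
opening: 0.423
finger_force: 0.0
```

Request:
carry_out --pt "-0.03 0 0.03 0" --pt "-0.06 0 0.06 0" --pt "-0.09 0 0.08 0" --pt "-0.1 0 0.08 0"

```text
time: 29.15
tcp_pos: [0.4843, -0.0896, 0.3647]
tool_rot: [3.114, 0.596, -3.035]
ft_force: [0.4, 0.2, -0.2]
opening: 0.429
finger_force: 0.0
```

```bash
python3 chk.py wrist
python3 - <<'E'
from h import *
t=grab('scene'); w=grab('wrist')
cv2.imwrite('pics/s9.png',np.hstack([cv2.resize(w['frame'],(480,360)),cv2.resize(t['frame'][220:360,280:405],(320,360),interpolation=cv2.INTER_CUBIC)]))
E
```

```text
29.15 [ 0.4843 -0.0896  0.3647] 0.6173 0.5188 [-0.04645936 -0.08063553  0.07232614] [ 0.4  0.2 -0.2]
wrist -110 117 -5.4 7.3 [141.4 142.6]
wrist -98 111 -5.7 7.3 [141.5 142.7]
wrist -70 116 -5.3 7.3 [141.3 142.5]
wrist -45 110 -5.6 6.9 [141.4 142.6]
wrist -20 104 -5.7 7.5 [141.5 143. ]
wrist 20 108 -5.6 8.5 [142.  143.3]
wrist 50 106 -5.6 7.7 [142.  143.3]
wrist 80 106 -5.2 7.4 [141.9 143. ]
  keeper z 140 199 [-21.8  -4.9  -0.1   5.8  15.2]
  keeper z 148 117 [-21.9 -20.4 -13.8  13.   19. ]
  keeper z 160 41 [11.6 12.6 13.1 13.4 20.5]
  keeper z 172 50 [11.9 13.  13.5 14.1 23.5]
```

View pics/s9.png

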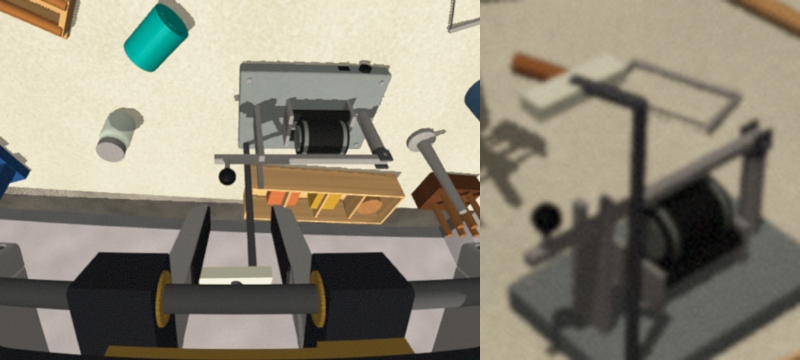

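The bar lies level and home in the notch (wrist view, keeper at (258,160), ball at (227,176)). The barrel is on the rollers at (322,135), the gripper is clear and nothing else has moved. Handing in.

```bash
python3 -c "
from rig import ctrl
print(ctrl.finish_job())"
```

```text
the job is handed in; nothing more can be done
None
```

The job is handed in at about 29 s: the barrel lies on the rollers between the end plates, the bar was lifted by its knob over the near lip and lies level in the notch, and the gripper is clear of everything; the verdict was not shown.

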